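Light a broken test bar under the desk microscope with a held torch

TASK

Slide the stoutest round broken test bar from the tray, broken end up, into the bore of the steel block on the microscope stand until it is fully home, without dropping it, and let go of it. Then draw the torch out of its charging cup, lean it over to about 45 degrees and hold it up so that its lens is about 10 cm from the bar's broken end and points straight at it, with the torch touching nothing but your gripper. Finish while still holding the torch there, and leave everything else where it is.

Things in the scene. Friction and masses are not known exactly. Their poses are not given: they have to be found in the camera images.
- stand: Microscope stand, fixed: dark steel base plate 15 mm thick with a plain steel block 56 x 56 mm on it, its top 65 mm above the bench. Origin on the axis of the block's bore at bench height, z up. The plate reaches 75 mm to both sides along x, 45 mm along +y, 245 mm along -y. A column 22 mm thick and 270 mm high stands at y = -215 mm. Nothing else stands over the bore or on its +y, +x and -x sides.
- bore_mouth (a point): Centre of the mouth of the block's upright round bore, 65 mm above the bench; the bore is 26 mm wide and 38 mm deep (floor 27 mm above the bench). Axes as the stand's.
- scope_nose (a point): Tip of the desk microscope's nose, 92 mm from the bore's axis on the stand's -y side and 189 mm above the bench. The black microscope, 36 mm thick and 126 mm long, slopes up from here at 35 degrees, away from the bore to the column.
- bar: Half of a broken round steel tensile bar, 98 mm long, 0.23 kg, standing on its head in the tray, the stoutest round piece there. Head 24 mm thick, 50 mm long, foot bevelled 2.5 mm; waist 15 mm thick from 50 to 90 mm; then a neck tapering to 11 mm. Origin at the centre of the foot, z up along the bar. Fully home its foot rests on the bore's floor and its head stands 12 mm out of the block.
- bar_break (a point): Centre of the bar's broken end, on its axis 98 mm from the foot. With the bar fully home it is 125 mm above the bench.
- tray: Shallow black tray 200 (x) x 85 (y) mm, rim 13 mm high, floor 4 mm thick, fixed. The origin is the centre of its underside. Three broken bars stand in it in a row along its x, about 60 mm apart, in any order.
- slim_bar: Bystander in the tray: thinner round broken bar, head 13 mm thick and 34 mm long, waist 8 mm, 72 mm tall. Origin at the centre of its foot.
- square_bar: Bystander in the tray: square broken bar, head 16 x 16 x 42 mm, waist 9 x 9 mm, 78 mm tall. Origin at the centre of its foot.
- cup: Charging cup, fixed: black round cup 60 mm across and 55 mm high on a foot 88 mm across, its bore 38 mm wide with its floor 12 mm above the bench. The origin is the centre of its underside, z up.
- torch: Metal inspection torch 140 mm long, 0.15 kg, standing upright in the cup with its lens down. The origin is the centre of the lens face and z runs from the lens along the axis to the tail. Head 34 mm thick up to 26 mm, narrowing to the barrel at 36 mm; barrel 26 mm thick from 36 to 128 mm; rounded tail 25 mm thick to 140 mm. Its beam leaves the lens along -z.
- bored_cube: Bystander: steel cube of 50 mm with a 14 mm hole through it. Origin at the centre of its underside.
- hardness_block: Bystander: round steel hardness block, 64 mm across, 15 mm high. Origin at the centre of its underside.
- mount: Bystander: black cylindrical specimen mount, 30 mm across, 18 mm high. Origin at the centre of its underside.
- caliper: Bystander: caliper 230 mm long lying flat, up to 13 mm high, its beam along its x. Origin at the middle of the beam, at the underside.
- jar: Bystander: clear jar with a white cap, 56 mm across, 75 mm high. Origin at the centre of its underside.

How it is judged:
By the outcome, as a careful person would: the job done as asked, in the order asked, and still so for the second after the job is handed in, while the arm keeps its last pose, push and grip.
It also fails if it takes over 62 s, if anything falls off the work surface, if the arm or the gripper's body presses on something with over 40 N, if the wrist force passes 120 N, or if a joint passes its speed limit or range.

ROBOT

A 6-joint arm with a two-finger parallel gripper is mounted at the origin on the work surface. World frame = base frame: x ahead of the robot, y to its left, z up, the work surface at z = 0. Lengths are in m, angles in degrees, forces in N, time in s.
With the tool pointing down it reaches from about 0.375 to 0.9 m from the base axis. Payload 3.1 kg.
Tool frame: the origin (TCP) lies at the centre of the arm's flange, where the gripper is bolted on; the fingertips stand 173 mm ahead of it and the grasp point (between the pads) lies 155 mm ahead of it; z points along the fingers, y is the line along which they close (so a half turn about z gives the same grasp; the last joint's range is limited). The gripper opens to 85 mm and grips with 20 to 120 N. Pads are 22 mm wide; open, the fingers measure 114 mm over their backs; the gripper's body (76 mm by 85 mm) begins 54 mm behind the grasp point. The pads swing forward as they close: fully open they stand 13 mm farther back than shut.
Start: joints at [-76.862, 30.224, 82.088, -0, 67.689, -10.227], TCP at [0.248, -0.574, 0.405] pointing down, gripper open.
Joint ranges: [-176.69, 176.69], [-43.24, 126.21], [12.49, 139.97], [-82, 262], [0, 151.66], [-163.58, 163.58]. Speed limits (degrees/s): [159.86, 159.86, 180, 180, 180, 180].

INTERFACE

Orientations are given as [roll, pitch, yaw] about the fixed x, y, z axes, in that order (R = Rz(yaw) Ry(pitch) Rx(roll)).
In Python, from workcell import r gives the robot as it stands.
- The arm moves only by the tool inch_along, called after "Call:" by a JSON object that holds its "op" and its "data". Schema: {"type":"object","properties":{"plan":{"type":"array","items":{"type":"object","properties":{"tx":{"type":"number"},"ty":{"type":"number"},"tz":{"type":"number"},"rx":{"type":"number"},"ry":{"type":"number"},"rz":{"type":"number"}},"additionalProperties":false},"minItems":1,"maxItems":12},"finger_gap":{"type":"number"},"force":{"type":"number"},"only":{"type":"string"},"quiet":{"type":"boolean"},"lines":{"type":"string"}},"required":["plan"],"additionalProperties":false}. plan is a list of rows, 1 to 12 of them, each an object with the fields tx, ty, tz (the shift in units of 100 mm), rx, ry, rz (a rotation vector in units of 2 degrees); a field left out counts as zero; each row shifts and turns the commanded pose from where the row before left it, along the tool's axes as they then stand; what a row does not reach is not made up. A row lasts 1/8 s, in which the tool goes at most 0.0625 m and 10.7 degrees, less where a joint would pass 70% of its speed; a pose out of reach is approached as far as the arm can. finger_gap is the opening from 0.0 (shut) to 1.0 (fully open), set as the call begins (left out keeps the last). The fingers move at their own pace and stop on an object; force is the grip in N (left out, the last holds). Time passes only in rows, so rows that do not move let the fingers close. The tool returns the time, the measured TCP pose, the force, the opening and the grip force at its end. only (a regular expression) keeps the lines of the reply that match it, lines (a string "A,B") keeps lines A to B, and quiet returns only ok. Input that does not fit is refused with a message, and nothing moves.
- r.get_state(): the state, without advancing time (a new reading comes with each control period).
- r.capture(name): name is "scene" or "top" or "wrist"; returns a dict with "img" (480x640x3 uint8, red, green, blue), "K" (3x3 intrinsics, pixels), "dist_coeffs" ([k1, k2, p1, p2, k3] as OpenCV has them; the pictures are not rectified), "position" and "orientation" of the camera in the world. Camera axes: x right, y up, looking along -z (the intrinsics and any distortion apply to the point x, -y, -z); pixel columns grow to the right and rows downward; lengths in m; the calibration is good to about 2 mm. A picture is of the moment at which its call begins. There is no depth.
- r.hand_in(): hands the job in; it is judged then, once.
The state is a dict: "time_s": time; "joint_pos": joint angles; "qvel": joint speeds; "joint_torque": joint torques, N m; "tcp_pos": TCP position; "orientation": TCP orientation; "ft_force": force on the tool from outside, world axes, zero at the start; "torque": the same for the moment, N m; "width": opening from 0.0 (shut) to 1.0 (fully open); "finger_force": force on a finger pad.
Only numpy, scipy, OpenCV 4.12 (cv2) and the standard library are available. Lean on these libraries where they do the work, as an engineer would, in place of code of your own. Each camera call takes 0.05 s, during which the arm holds its last target. There are 200 camera calls.

## Working session

There is one attempt and no reset: what is moved stays moved. The work goes in short steps, Python scripts to look and compute and a tool call to move; the robot and the scene stay as the last step left them, time stands still between calls to the robot, and variables do not carry over. Pictures are saved under pics/ and viewed, at most 10 in all, crops included, and the job is handed in when it is done.

```bash
ls; mkdir -p pics; python3 - <<'E'
from workcell import r
import cv2
for n in ("scene","top"):
    c=r.capture(n); cv2.imwrite(f"pics/{n}1.png",c["img"][:,:,::-1]); print(n,c["K"],c["dist_coeffs"],c["position"],c["orientation"])
print(r.get_state())
E
```

```text
pics
workcell.py
scene [[443.81164085   0.         323.2972789 ]
 [  0.         443.81164085 236.10237157]
 [  0.           0.           1.        ]] [-0.04466756  0.          0.          0.          0.        ] [1.12065024 0.47369824 0.76776869] [ 51.00983994  -0.16449456 131.99929892]
top [[598.39653588   0.         316.82689652]
 [  0.         598.39653588 239.64609349]
 [  0.           0.           1.        ]] [-0.19570384  0.          0.          0.          0.        ] [ 0.40257739 -0.02853654  1.43400753] [  5.77244092   0.5090228  -88.84450736]
{'time_s': 0.1, 'joint_pos': array([-7.68627583e+01,  3.02739377e+01,  8.21498271e+01, -6.73836433e-05,
        6.76899820e+01, -1.02290407e+01]), 'qvel': array([-0.02843486, -0.08880234, -0.20734483,  0.01198707, -0.08477211,
       -0.01119301]), 'joint_torque': array([ 6.76291347e-05, -4.43304563e+01, -1.78586572e+01, -2.28248664e-04,
        3.86610045e-03, -1.42739904e-05]), 'tcp_pos': array([ 0.24781682, -0.57342798,  0.4038236 ]), 'orientation': array([-1.79888050e+02, -2.01382404e-02,  2.33662883e+01]), 'ft_force': array([-0.603053  ,  0.01286701, -0.11627145]), 'torque': array([ 0.01584168, -0.01036984, -0.00737771]), 'finger_force': 0.0, 'width': 1.0026953591203134}
```
View pics/scene1.png

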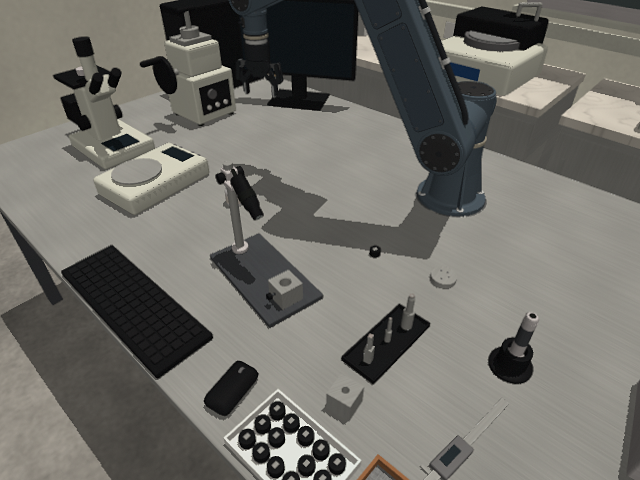

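View pics/top1.png

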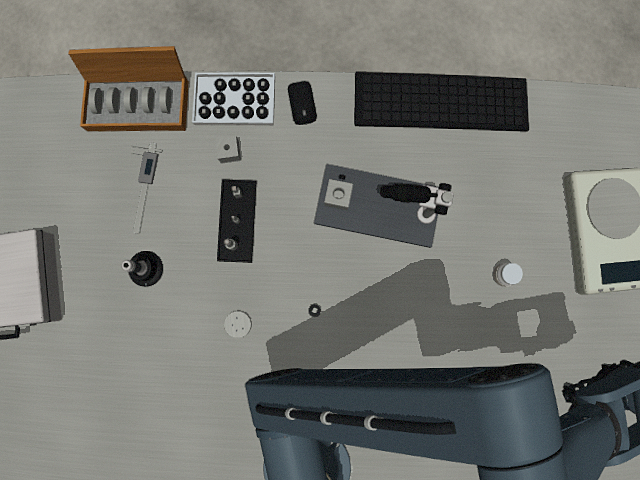

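The bar is the nearest piece to the robot in the tray: top (231,243), scene (409,310). The bore is at top (339,193) and scene (286,282), and the torch tail is at top (127,265) and scene (532,316). The column is on the right in the top view, which is the stand's -y side. Next I'll get rough triangulated points and an enlarged crop.

```bash
cat > h.py <<'E'
import numpy as np, cv2
from scipy.spatial.transform import Rotation as Ro
def R(o): return Ro.from_euler('xyz',o,degrees=True).as_matrix()
def ray(c,uv):
    p=cv2.undistortPoints(np.array([[uv]],float),c["K"],np.array(c["dist_coeffs"],float))[0,0]
    d=R(c["orientation"])@np.array([p[0],-p[1],-1.]); return np.array(c["position"]),d/np.linalg.norm(d)
def plane(c,uv,z):
    o,d=ray(c,uv); return o+d*(z-o[2])/d[2]
def tri(*obs):
    A=np.zeros((3,3));b=np.zeros(3);L=[]
    for c,uv in obs:
        o,d=ray(c,uv);P=np.eye(3)-np.outer(d,d);A+=P;b+=P@o;L.append((o,P))
    x=np.linalg.solve(A,b); return x,[float(np.linalg.norm(P@(x-o))*1e3) for o,P in L]
def project(c,X):
    q=R(c["orientation"]).T@(np.array(X)-c["position"]); q=np.array([q[0],-q[1],-q[2]])
    return cv2.projectPoints(q[None],np.zeros(3),np.zeros(3),c["K"],np.array(c["dist_coeffs"],float))[0][0,0]
E
python3 - <<'E'
from workcell import r
from h import *
import pickle
s=r.capture("scene");t=r.capture("top");pickle.dump((s,t),open("st.pkl","wb"))
for n,a,b in (("bar",(412,297),(228,243)),("torchtail",(532,316),(127,265)),("bore",(286,282),(339,193))):
    print(n,*tri((s,a),(t,b)))
def crop(c,x,y,w,h,k): return cv2.resize(c["img"][y:y+h,x:x+w,::-1],None,fx=k,fy=k,interpolation=cv2.INTER_CUBIC)
A=crop(t,110,150,260,150,3);B=crop(s,250,260,300,120,2.6)
B=cv2.copyMakeBorder(B[:150*2],0,0,0,0,cv2.BORDER_CONSTANT);
im=np.zeros((600,780,3),np.uint8); A=cv2.resize(A,(780,450))[:, :]; im[:300]=A[60:360];im[300:600]=B[:300]
cv2.imwrite("pics/crop1.png",im)
E
```

```text
bar [0.52606508 0.18746744 0.09331098] [0.5519636170138614, 0.551963617013838]
torchtail [0.46793962 0.40246584 0.1492786 ] [0.39752349879400123, 0.3975234987941237]
bore [ 0.64999922 -0.06180843  0.0621633 ] [1.4570513127945233, 1.4570513127945948]
```

View pics/crop1.png

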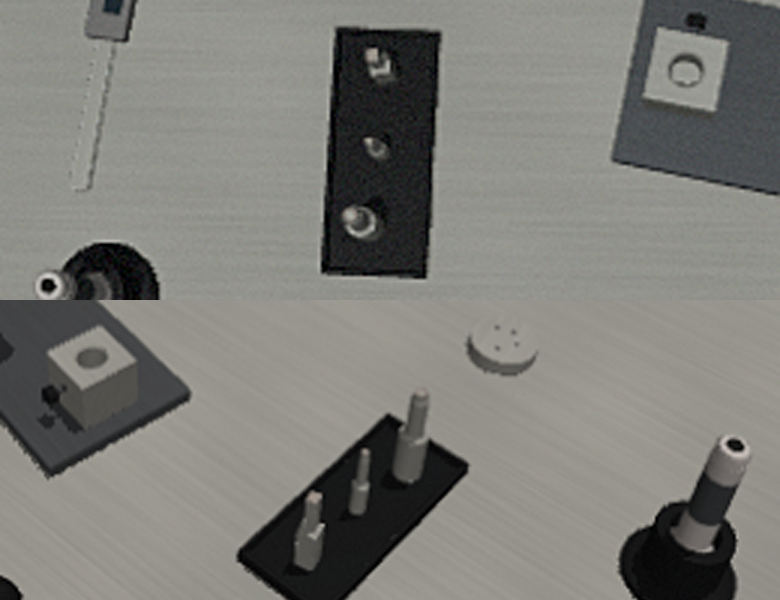

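The crop confirms the bar is the stout round piece (top-crop (360,220)), with all three pieces upright. The bore is in the plain block and the torch stands in the cup with a light tail. Triangulated heights are 93 mm for the bar (102 expected), 149 mm for the tail (152) and 62 mm for the bore (65), so they're usable as rough values. I'll move over the tray and refine with the wrist camera.

Careful with the scale: shifts go in units of 100 mm and turns go in units of 2 degrees. That gives: -0.044 m is -0.44, 0.044 m is 0.44.

Call:
{"op": "inch_along", "data": {"plan": [{"tx":0.44, "ty":-0.44}, {"tx":0.44, "ty":-0.44}, {"tx":0.44, "ty":-0.44}, {"tx":0.44, "ty":-0.44}, {"tx":0.44, "ty":-0.44}, {"tx":0.44, "ty":-0.44}, {"tx":0.44, "ty":-0.44}, {"tx":0.44, "ty":-0.44}, {"tx":0.44, "ty":-0.44}, {"tx":0.44, "ty":-0.44}, {"tx":0.44, "ty":-0.44}, {"tx":0.44, "ty":-0.44}], "finger_gap": 1.0}}

```text
time_s: 1.7
tcp_pos: [0.5237, 0.1225, 0.4048]
orientation: [180.0, -0.0, 23.4]
ft_force: [2.4, -0.1, -0.4]
width: 0.996
finger_force: 0.0
```

Call:
{"op": "inch_along", "data": {"plan": [{"rz":4}, {"rz":4}, {"rz":3.7}, {}, {}]}}

```text
time_s: 2.33
tcp_pos: [0.5232, 0.1203, 0.4046]
orientation: [180.0, 0.0, 0.1]
ft_force: [0.3, 0.1, -0.2]
width: 1.002
finger_force: 0.0
```

```bash
python3 - <<'E'
from workcell import r
from h import *
w=r.capture("wrist"); cv2.imwrite("pics/w1.png",w["img"][:,:,::-1]); s=r.get_state()
print(w["position"],w["orientation"],w["K"][0],w["dist_coeffs"],s["tcp_pos"],s["orientation"],s["joint_pos"])
for X in ((.523,.187,.1),(.65,-.062,.065),(.468,.402,.15)): print(project(w,X))
E
```

```text
[0.604814   0.1209672  0.37497388] [-1.85163448e+01  1.89774134e-02 -8.99677490e+01] [430.672875     0.         321.56908677] [-0.08446157  0.          0.          0.          0.        ] [0.52316147 0.1202903  0.4046913 ] [-1.79999734e+02  5.52512762e-03  3.78868119e-02] [1.01535741e+00 2.34448032e+01 9.47573202e+01 4.08875115e-04
 6.18033964e+01 9.09772774e+01]
[222.90771912 224.60153237]
[587.3463224   34.31720389]
[-100.01543383  326.40186718]
```

View pics/w1.png

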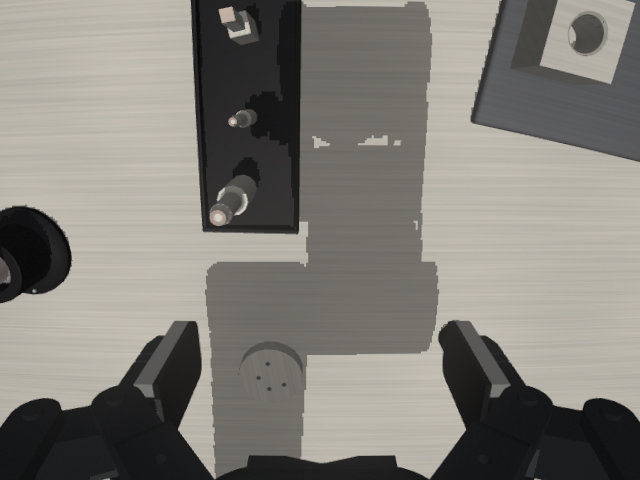

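The wrist picture is clear: broken end at (221,217), bore mouth at (587,34), cup at the left edge. I'll take a second view from a shifted place and segment both.

```bash
cat > seg.py <<'E'
from h import *
def blobs(c,uv,half,thr,above,amin,amax):
    "ellipses of bright/dark blobs near uv"
    g=cv2.cvtColor(c["img"],cv2.COLOR_RGB2GRAY); x0,y0=max(int(uv[0])-half,0),max(int(uv[1])-half,0)
    g=cv2.GaussianBlur(g,(3,3),0)[y0:int(uv[1])+half,x0:int(uv[0])+half]
    m=((g>thr) if above else (g<thr)).astype(np.uint8)
    out=[]
    for k in cv2.findContours(m,cv2.RETR_LIST,cv2.CHAIN_APPROX_NONE)[0]:
        a=cv2.contourArea(k)
        if amin<a<amax and len(k)>5:
            e=cv2.fitEllipse(k); out.append((np.array(e[0])+[x0,y0],np.round(e[1],1),a))
    return out
E
python3 - <<'E'
from workcell import r
import pickle
w=r.capture("wrist"); pickle.dump(w,open("w1.pkl","wb"))
E
```

Call:
{"op": "inch_along", "data": {"plan": [{"tx":0.15, "ty":0.3}, {"tx":0.15, "ty":0.3}, {"tx":0.2}, {}, {}]}}

```text
time_s: 3.05
tcp_pos: [0.5724, 0.0606, 0.4044]
orientation: [-180.0, 0.1, 0.0]
ft_force: [0.6, 0.5, -0.0]
width: 1.0
finger_force: 0.0
```

```bash
python3 - <<'E'
from workcell import r
import pickle
from seg import *
w=r.capture("wrist"); pickle.dump(w,open("w2.pkl","wb")); w1=pickle.load(open("w1.pkl","rb"))
im=[]
for c in (w1,w):
    for n,X in (("bar",(.526,.187,.102)),("bore",(.65,-.062,.065))):
        u=project(c,X); print(n,u)
        x=int(np.clip(u[0]-35,0,570));y=int(np.clip(u[1]-35,0,410)); print("crop",x,y); im.append(cv2.resize(c["img"][y:y+70,x:x+70,::-1],(280,280),interpolation=cv2.INTER_CUBIC))
        for t,a in (((130,1),(160,1),(185,1)) if n=="bar" else ((110,0),(150,0),(140,1))): print(t,a,[(b[0].round(1),b[1],b[2]) for b in blobs(c,u,60,t,a,60,4000)])
cv2.imwrite("pics/c2.png",np.vstack([np.hstack(im[:2]),np.hstack(im[2:])]))
E
```

```text
bar [221.90436339 221.20034434]
crop 186 186
130 1 [(array([217.4, 217.3]), array([13.7, 15.4]), 164.0), (array([240.7, 204.3]), array([10.4, 20. ]), 76.5)]
160 1 [(array([218. , 217.2]), array([ 9.6, 10.5]), 77.0)]
185 1 [(array([176.5, 269.4]), array([12.7, 40.5]), 215.5), (array([171.2, 217.4]), array([ 3. , 58.1]), 93.0), (array([177.6, 197.4]), array([ 3.3, 43.6]), 93.5), (array([171.7, 172.8]), array([ 5.1, 44.3]), 132.0), (array([177.8, 165. ]), array([ 4.4, 57.1]), 141.0)]
bore [587.21515348  34.25235353]
crop 552 0
110 0 [(array([587.2,  33. ]), array([30.5, 39.6]), 914.5)]
150 0 [(array([588.1,  32.7]), array([36.1, 44.8]), 1228.0)]
140 1 [(array([587.5,  32.8]), array([35.4, 45.5]), 1230.5)]
bar [143.68558911 287.92323612]
crop 108 252
130 1 [(array([171.2, 263.7]), array([ 9.8, 18.4]), 79.5)]
160 1 []
185 1 []
bore [497.61211271 103.62396274]
crop 462 68
110 0 [(array([500.2, 102.8]), array([25.8, 38.2]), 611.0)]
150 0 [(array([498.9, 103.2]), array([30.9, 41.3]), 835.5)]
140 1 [(array([499. , 103.1]), array([31.4, 42.2]), 895.0)]
```

View pics/c2.png

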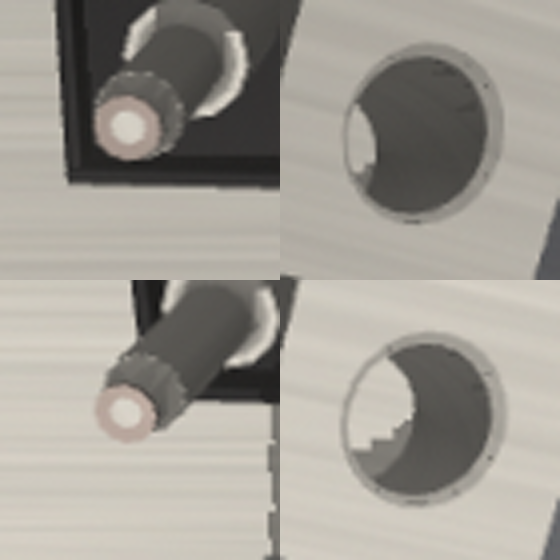

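The crops show the broken end at w1 (218,217.7) and w2 (139.5,285). The bore rim centre is at w1 (587.6,33.1) and w2 (498,102.9).

```bash
python3 - <<'E'
import pickle
from h import *
w1,w2=[pickle.load(open(f"w{i}.pkl","rb")) for i in (1,2)]
s,t=pickle.load(open("st.pkl","rb"))
print("bar",*tri((w1,(218,217.7)),(w2,(139.5,285))),plane(w1,(218,217.7),.102),plane(w2,(139.5,285),.102))
print("bore",*tri((w1,(587.6,33.1)),(w2,(498,102.9))),plane(w1,(587.6,33.1),.065),plane(w2,(498,102.9),.065))
# head foot/shoulder of bar: shoulder rim in w1 approx centre
print("shoulder w1",plane(w1,(186+187/4,186+60/4),.054))
# tray edges yaw in w1
a,b=plane(w1,(204,232),.013),plane(w1,(192,0),.013);print("tray yaw",np.degrees(np.arctan2(b[1]-a[1],b[0]-a[0])),a,b)
E
```

```text
bar [0.52876384 0.18915137 0.10318442] [0.027668256021700446, 0.027668256021780042] [0.52841052 0.18943152 0.102     ] [0.52823949 0.1897267  0.102     ]
bore [ 0.65059106 -0.06188258  0.06565579] [0.11468583198299219, 0.11468583198302555] [ 0.65076922 -0.06218176  0.065     ] [ 0.65049801 -0.06222648  0.065     ]
shoulder w1 [0.52823956 0.18908775 0.054     ]
tray yaw -1.334733308999453 [0.4903614  0.22531566 0.013     ] [0.67812727 0.22094077 0.013     ]
```

Heights check out: broken end 103 mm (102 expected), bore mouth 65.7 mm (65). Going to the bar now.

Call:
{"op": "inch_along", "data": {"plan": [{"tx":-0.146, "ty":-0.429}, {"tx":-0.146, "ty":-0.429}, {"tx":-0.147, "ty":-0.429}, {"tz":0.3}, {"tz":0.4}, {"tz":0.4}, {}, {}]}}

```text
time_s: 4.1
tcp_pos: [0.5295, 0.1893, 0.2959]
orientation: [-180.0, -0.1, -0.0]
ft_force: [1.3, -0.6, 0.3]
width: 0.999
finger_force: 0.0
```

Call:
{"op": "inch_along", "data": {"plan": [{"tz":0.3}, {"tz":0.2}, {"tz":0.13}, {}, {}, {}]}}

```text
time_s: 4.85
tcp_pos: [0.5297, 0.1892, 0.2327]
orientation: [-180.0, -0.1, -0.0]
ft_force: [0.2, -0.1, -0.7]
width: 0.998
finger_force: 0.0
```

Call:
{"op": "inch_along", "data": {"plan": [{"tx":-0.01, "tz":0.01}, {}, {}, {}, {}, {}, {}, {}, {}, {}], "finger_gap": 0.0, "force": 60}}

```text
time_s: 6.1
tcp_pos: [0.5284, 0.1891, 0.2308]
orientation: [180.0, -0.0, -0.0]
ft_force: [-0.1, -1.3, 3.1]
width: 0.158
finger_force: 59.5
```

```bash
python3 - <<'E'
from workcell import r
s=r.get_state();print(s["tcp_pos"],s["width"],s["finger_force"],s["ft_force"])
E
```

```text
[0.52835971 0.18905789 0.230814  ] 0.1578968473701069 59.491929709911346 [-0.06722002 -1.33777534  3.13747216]
```

Call:
{"op": "inch_along", "data": {"plan": [{"tz":-0.1}, {"tz":-0.3}, {"tz":-0.3}, {"tz":-0.3}, {"tz":-0.1}, {}]}}

```text
time_s: 6.85
tcp_pos: [0.5282, 0.1891, 0.3409]
orientation: [-180.0, -0.0, -0.0]
ft_force: [-0.7, -0.3, -2.9]
width: 0.16
finger_force: 59.6
```

Call:
{"op": "inch_along", "data": {"plan": [{"tx":0.121, "ty":0.252}, {"tx":0.2, "ty":0.41}, {"tx":0.2, "ty":0.41}, {"tx":0.2, "ty":0.41}, {"tx":0.2, "ty":0.41}, {"tx":0.2, "ty":0.41}, {"tx":0.1, "ty":0.2}, {}, {}, {}]}}

```text
time_s: 8.1
tcp_pos: [0.6496, -0.0595, 0.3405]
orientation: [-180.0, 0.1, 0.1]
ft_force: [0.0, -0.4, -2.3]
width: 0.158
finger_force: 59.8
```

```bash
python3 - <<'E'
from workcell import r
from h import *
w=r.capture("wrist"); cv2.imwrite("pics/w3.png",w["img"][:,:,::-1]); s=r.get_state()
print(s["tcp_pos"],s["orientation"],s["width"],s["ft_force"])
x,y=s["tcp_pos"][:2]
for z in (.114,.164,.212): print(project(w,(x,y,z)))
print(project(w,(.6505,-.0621,.065)))
E
```

```text
[ 0.64975916 -0.05961102  0.3407085 ] [-1.79971310e+02  4.65789155e-02  6.79802882e-02] 0.15624986022754936 [ 0.40820021 -0.243386   -1.89730592]
[323.54762712 268.64446045]
[323.9660396  318.47809669]
[324.65855882 402.05823963]
[327.43054963 236.22077375]
```

View pics/w3.png

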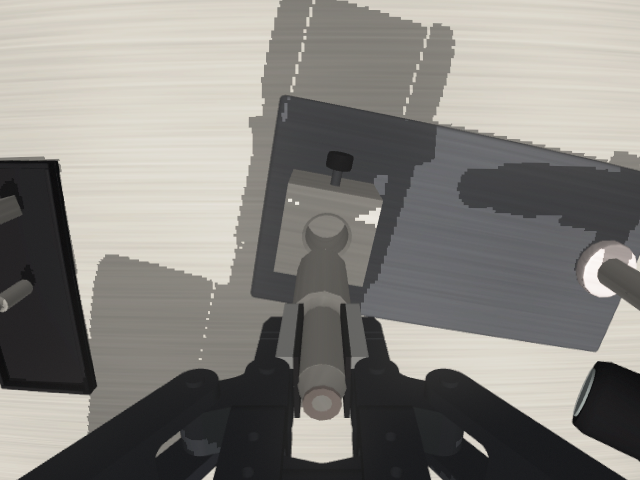

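The bar hangs upright: broken end at (321,404), foot just below the bore rim at (327,236). I'll work out the offset between the bar in hand and the bore with the same camera, so its bias cancels.

```bash
python3 - <<'E'
from workcell import r
from seg import *
w=r.capture("wrist"); s=r.get_state();T=s["tcp_pos"];print(T)
z=T[2]-.155+.026+.0008
print("break",plane(w,(321,404),z))
g=cv2.cvtColor(w["img"],cv2.COLOR_RGB2GRAY).astype(int)
for v in (265,275,285): 
    d=np.diff(g[v,270:370]); print(v,[(i+270,int(d[i])) for i in np.where(abs(d)>18)[0]])
for t,a in ((110,0),(120,0),(130,0),(135,1),(150,1)): print(t,a,[(b[0].round(1),b[1],b[2]) for b in blobs(w,(327,236),45,t,a,200,3000)])
cv2.imwrite("pics/c3.png",cv2.resize(w["img"][200:320,270:390,::-1],(600,600),interpolation=cv2.INTER_CUBIC))
E
```

```text
[ 0.64988423 -0.05982431  0.34083924]
break [ 0.64966232 -0.05875452  0.21263924]
265 [(np.int64(273), 39), (np.int64(298), -30), (np.int64(344), 19), (np.int64(345), 23), (np.int64(366), -46)]
275 [(np.int64(296), -24), (np.int64(346), 41), (np.int64(364), -59)]
285 [(np.int64(361), -25), (np.int64(362), -37), (np.int64(368), 40)]
110 0 [(array([325.7, 226. ]), array([23.5, 35.6]), 646.5), (array([320.3, 253. ]), array([58.8, 78.9]), 2737.5)]
120 0 [(array([325.7, 226.1]), array([21.8, 33.9]), 575.0), (array([320.8, 252.3]), array([58.8, 80.7]), 2934.5)]
130 0 []
135 1 []
150 1 []
```

View pics/c3.png

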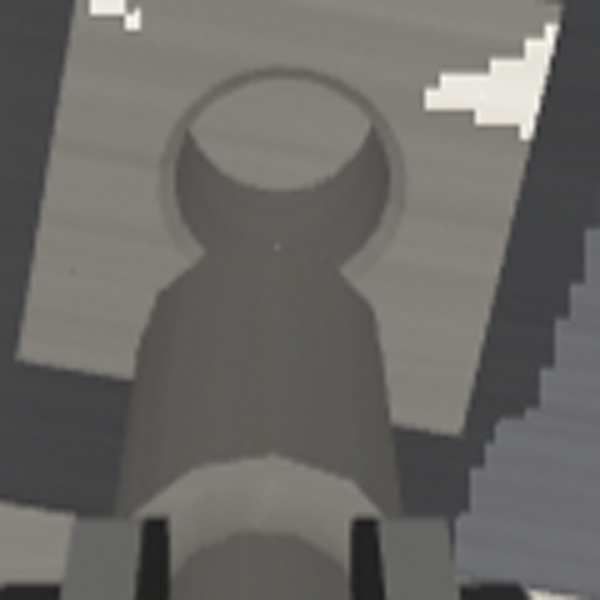

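The bore rim centre is at about (326.5,236.5) and the bar's foot axis at column 323, so I need about 2.7 mm further toward -y and 0.9 mm in +x.

Call:
{"op": "inch_along", "data": {"plan": [{"tx":0.009, "ty":0.027, "tz":0.15}, {"tz":0.2}, {"tz":0.08}, {}, {}, {}]}}

```text
time_s: 8.95
tcp_pos: [0.6515, -0.064, 0.2985]
orientation: [180.0, -0.1, -0.0]
ft_force: [-0.1, -0.9, -2.6]
width: 0.161
finger_force: 59.8
```

Call:
{"op": "inch_along", "data": {"plan": [{"tz":0.03}, {"tz":0.03}, {"tz":0.03}, {}]}}

```text
time_s: 9.45
tcp_pos: [0.6509, -0.0635, 0.2883]
orientation: [-179.9, 0.1, -0.0]
ft_force: [-0.2, 0.4, -2.1]
width: 0.156
finger_force: 59.9
```

The foot is about 4 mm below the mouth with no contact force. Continuing down.

Call:
{"op": "inch_along", "data": {"plan": [{"tz":0.04}, {"tz":0.04}, {"tz":0.04}, {}]}}

```text
time_s: 9.95
tcp_pos: [0.6509, -0.0636, 0.2758]
orientation: [-179.9, 0.1, -0.0]
ft_force: [-1.1, 3.2, -3.3]
width: 0.157
finger_force: 59.7
```

Call:
{"op": "inch_along", "data": {"plan": [{"tz":0.04}, {"tz":0.04}, {"tz":0.04}, {}]}}

```text
time_s: 10.45
tcp_pos: [0.6509, -0.0636, 0.264]
orientation: [-180.0, 0.1, -0.0]
ft_force: [-0.3, 4.7, -3.3]
width: 0.157
finger_force: 59.8
```

Call:
{"op": "inch_along", "data": {"plan": [{"ty":-0.005, "tz":0.03}, {"tz":0.03}, {"tz":0.02}, {"tz":0.01}, {}]}}

```text
time_s: 11.08
tcp_pos: [0.651, -0.0634, 0.2555]
orientation: [-180.0, 0.0, -0.0]
ft_force: [-2.0, 4.4, -0.1]
width: 0.154
finger_force: 60.0
```

Call:
{"op": "inch_along", "data": {"plan": [{"tz":0.01}, {"tz":0.005}, {}, {}]}}

```text
time_s: 11.58
tcp_pos: [0.651, -0.0633, 0.2541]
orientation: [-180.0, 0.0, -0.0]
ft_force: [-2.2, 5.2, -0.6]
width: 0.162
finger_force: 60.0
```

Scaled: 0.0007 m is 0.007.

Call:
{"op": "inch_along", "data": {"plan": [{"tz":0.007}, {"tz":0.007}, {}]}}

```text
time_s: 11.95
tcp_pos: [0.6511, -0.0633, 0.2539]
orientation: [-180.0, 0.0, -0.0]
ft_force: [-4.0, 3.9, 5.4]
width: 0.155
finger_force: 60.4
```

Call:
{"op": "inch_along", "data": {"plan": [{"tz":0.005}, {}, {}]}}

```text
time_s: 12.32
tcp_pos: [0.6511, -0.0633, 0.2538]
orientation: [180.0, 0.0, -0.0]
ft_force: [-5.4, 5.2, 7.8]
width: 0.159
finger_force: 60.6
```

The TCP stopped at 0.2538, exactly the predicted home height, with the force rising. Releasing and rising.

Scaled: -0.0004 m is -0.004.

Call:
{"op": "inch_along", "data": {"plan": [{"tz":-0.004}, {}, {}, {}, {}, {}, {}], "finger_gap": 0.7}}

```text
time_s: 13.2
tcp_pos: [0.6512, -0.0634, 0.2527]
orientation: [180.0, 0.0, -0.0]
ft_force: [-0.0, 0.5, -0.5]
width: 0.698
finger_force: 0.0
```

Call:
{"op": "inch_along", "data": {"plan": [{"tz":-0.15}, {"tz":-0.3}, {"tz":-0.5}, {"tz":-0.5}, {"tz":-0.3}, {}, {}], "finger_gap": 0.7}}

```text
time_s: 14.08
tcp_pos: [0.6507, -0.0632, 0.4274]
orientation: [-180.0, 0.1, -0.0]
ft_force: [0.2, 1.4, -0.4]
width: 0.698
finger_force: 0.0
```

```bash
python3 - <<'E'
from workcell import r
from h import *
import pickle
w=r.capture("wrist"); s=r.capture("scene"); pickle.dump(w,open("w4.pkl","wb"))
u=project(s,(.651,-.0633,.1)).astype(int);v=project(w,(.651,-.0633,.125)).astype(int);print(u,v,project(w,(.651,-.0633,.077)),r.get_state()["tcp_pos"])
a=w["img"][v[1]-75:v[1]+75,v[0]-75:v[0]+75];b=s["img"][u[1]-50:u[1]+50,u[0]-50:u[0]+50]
cv2.imwrite("pics/c4.png",np.hstack([cv2.resize(i[:,:,::-1],(400,400),interpolation=cv2.INTER_CUBIC) for i in (a,b)]))
E
```

```text
[283 269] [322 224] [322.71473806 206.51971442] [ 0.65066671 -0.06326731  0.42608637]
```

View pics/c4.png

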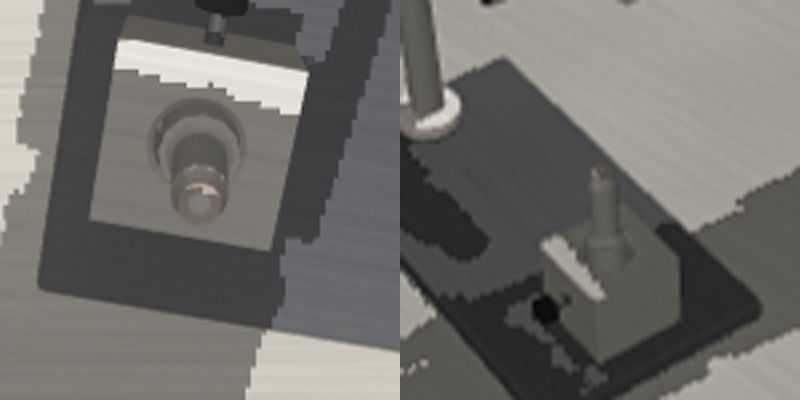

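The bar sits home, with the broken end where predicted (wrist (322,226) against (322,224)) and a short stub of head above the block. Now to the torch.

Scaled: -0.053 m is -0.53, -0.026 m is -0.26.

Call:
{"op": "inch_along", "data": {"plan": [{"tx":-0.12, "ty":-0.26}, {"tx":-0.25, "ty":-0.53}, {"tx":-0.25, "ty":-0.53}, {"tx":-0.25, "ty":-0.53}, {"tx":-0.25, "ty":-0.53}, {"tx":-0.25, "ty":-0.53}, {"tx":-0.25, "ty":-0.53}, {"tx":-0.25, "ty":-0.53}, {"tx":-0.12, "ty":-0.26}, {}, {}], "finger_gap": 1.0}}

```text
time_s: 15.55
tcp_pos: [0.4526, 0.3592, 0.4267]
orientation: [179.9, 0.1, -0.0]
ft_force: [0.0, 0.2, -1.6]
width: 0.998
finger_force: 0.0
```

```bash
python3 - <<'E'
from workcell import r
from seg import *
import pickle
w=r.capture("wrist"); pickle.dump(w,open("w5.pkl","wb")); print(w["position"],r.get_state()["tcp_pos"])
u=project(w,(.468,.402,.15));print(u)
E
```

```text
[0.53422264 0.35969178 0.39693417] [0.45292719 0.35886403 0.42695817]
[249.9910116  212.45982748]
```

Call:
{"op": "inch_along", "data": {"plan": [{"tx":-0.3, "ty":-0.2}, {"tx":-0.3, "ty":-0.2}, {}, {}]}}

```text
time_s: 16.1
tcp_pos: [0.3935, 0.399, 0.4277]
orientation: [180.0, -0.0, -0.1]
ft_force: [0.4, 0.8, 1.1]
width: 0.999
finger_force: 0.0
```

```bash
python3 - <<'E'
from workcell import r
from seg import *
import pickle
w=r.capture("wrist"); pickle.dump(w,open("w6.pkl","wb")); w5=pickle.load(open("w5.pkl","rb"))
print(r.get_state()["tcp_pos"])
im=[]
for c in (w5,w):
    u=project(c,(.468,.402,.15)); x,y=[int(np.clip(a-75,0,m)) for a,m in zip(u,(490,330))]; print(u,"crop",x,y)
    im.append(cv2.resize(c["img"][y:y+150,x:x+150,::-1],(400,400),interpolation=cv2.INTER_CUBIC))
    for t,a in ((40,0),(60,0),(150,1),(190,1)): print(t,a,[(b[0].round(1),b[1],b[2]) for b in blobs(c,u,45,t,a,60,3000)])
cv2.imwrite("pics/c5.png",np.hstack(im))
E
```

```text
[0.39365476 0.39890608 0.42773703]
[249.9910116  212.45982748] crop 174 137
40 0 []
60 0 [(array([245.5, 212.8]), array([16.9, 17.5]), 230.0), (array([263.2, 187.9]), array([52.3, 68.6]), 1318.0)]
150 1 []
190 1 [(array([245.7, 213. ]), array([29.3, 31. ]), 237.5)]
[316.88358373 110.12309318] crop 241 35
40 0 [(array([312.9, 109.5]), array([19. , 19.4]), 288.0), (array([314. , 107.6]), array([47.8, 52. ]), 1949.5)]
60 0 [(array([312.9, 109.6]), array([20.2, 21. ]), 332.0), (array([314. , 107.4]), array([46.6, 50.2]), 1835.0)]
150 1 [(array([280.6, 146.3]), array([19.1, 31.5]), 252.0)]
190 1 []
```

View pics/c5.png

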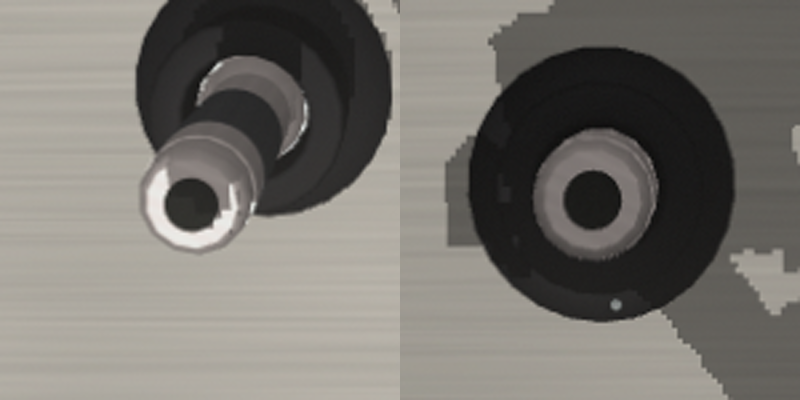

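The tail button is at w5 (245.5,212.8) and w6 (312.9,109.5), and the cup foot's centre is about (316.7,104) in w6.

```bash
python3 - <<'E'
from workcell import r
from h import *
import pickle
w5,w6=[pickle.load(open(f"w{i}.pkl","rb")) for i in (5,6)]
print(*tri((w5,(245.5,212.8)),(w6,(312.9,109.5))),plane(w6,(312.9,109.5),.152),plane(w5,(245.5,212.8),.152))
print("cup",plane(w6,(316.7,104),.01),r.get_state()["tcp_pos"])
E
```

```text
[0.46843789 0.40420332 0.15246914] [0.046971080676473195, 0.04697108067649068] [0.46839879 0.40417353 0.152     ] [0.46833792 0.40432778 0.152     ]
cup [0.46913116 0.40362078 0.01      ] [0.39365476 0.39890608 0.42773703]
```

Scaled: 0.0378 m is 0.378, 0.037 m is 0.37.

Call:
{"op": "inch_along", "data": {"plan": [{"tx":0.37, "ty":-0.022}, {"tx":0.378, "ty":-0.022}, {"tz":0.3}, {"tz":0.2}, {}, {}], "finger_gap": 1.0}}

```text
time_s: 16.9
tcp_pos: [0.4682, 0.4038, 0.3784]
orientation: [-180.0, -0.1, -0.1]
ft_force: [0.5, 0.4, 0.7]
width: 0.999
finger_force: 0.0
```

Call:
{"op": "inch_along", "data": {"plan": [{"tz":0.4}, {"tz":0.4}, {"tz":0.3}, {}, {}, {}]}}

```text
time_s: 17.65
tcp_pos: [0.468, 0.4046, 0.2698]
orientation: [-179.9, -0.2, -0.0]
ft_force: [-0.1, -0.3, 0.5]
width: 0.996
finger_force: 0.0
```

Scaled: 0.004 m is 0.04, 0.0008 m is 0.008.

Call:
{"op": "inch_along", "data": {"plan": [{"tx":0.003, "ty":0.008, "tz":0.04}, {}, {}, {}, {}, {}, {}, {}, {}], "finger_gap": 0.0, "force": 60}}

```text
time_s: 18.77
tcp_pos: [0.4677, 0.4034, 0.264]
orientation: [-180.0, -0.0, -0.0]
ft_force: [0.1, 1.2, 2.8]
width: 0.288
finger_force: 58.8
```

Call:
{"op": "inch_along", "data": {"plan": [{"tz":-0.05}, {"tz":-0.1}, {"tz":-0.2}, {"tz":-0.2}, {"tz":-0.3}, {"tz":-0.4}, {"tz":-0.3}, {"tz":-0.2}, {}, {}]}}

```text
time_s: 20.02
tcp_pos: [0.467, 0.403, 0.4377]
orientation: [179.9, 0.1, -0.0]
ft_force: [-0.5, -0.1, -1.8]
width: 0.289
finger_force: 59.1
```

Torch out (opening 0.288 ≈ 26 mm barrel). Carrying it to the tray side, then leaning it over.

Scaled: 0.036 m is 0.36, 0.0305 m is 0.305.

Call:
{"op": "inch_along", "data": {"plan": [{"tx":0.155, "ty":0.18}, {"tx":0.305, "ty":0.36}, {"tx":0.305, "ty":0.36}, {"tx":0.305, "ty":0.36}, {"tx":0.305, "ty":0.36}, {"tx":0.305, "ty":0.36}, {"tx":0.15, "ty":0.19}, {}, {}], "finger_gap": 0.0, "force": 80}}

```text
time_s: 21.15
tcp_pos: [0.6495, 0.1872, 0.4379]
orientation: [-180.0, 0.2, 0.0]
ft_force: [-0.6, 0.6, -1.9]
width: 0.286
finger_force: 78.7
```

Call:
{"op": "inch_along", "data": {"plan": [{"rx":-2.5}, {"rx":-4}, {"rx":-4}, {"rx":-4}, {"rx":-4}, {"rx":-4}, {}, {}, {}]}}

```text
time_s: 22.28
tcp_pos: [0.6503, 0.1864, 0.4391]
orientation: [135.1, -0.0, -0.0]
ft_force: [0.0, -0.7, -1.6]
width: 0.286
finger_force: 78.9
```

```bash
python3 - <<'E'
from workcell import r
from h import *
s=r.get_state();M=R(s["orientation"]);T=s["tcp_pos"];print(T,s["joint_pos"].round(1),"axes z",M[:,2])
g=np.array([.650,-.0633,.125])-M[:,2]*.352
print("delta tool",M.T@(g-T))
E
```

```text
[0.65026104 0.18636006 0.43914998] [ 13.7  36.8  69.4 -43.3  87.9 111. ] axes z [ 1.01310731e-04 -7.05778575e-01 -7.08432490e-01]
delta tool [-0.0003376  -0.04485277  0.04675875]
```

Scaled: 0.016 m is 0.16, -0.015 m is -0.15.

Call:
{"op": "inch_along", "data": {"plan": [{"ty":-0.15, "tz":0.15}, {"ty":-0.15, "tz":0.16}, {"ty":-0.1, "tz":0.1}, {"ty":-0.05, "tz":0.06}, {}, {}, {}]}}

```text
time_s: 23.15
tcp_pos: [0.6506, 0.1849, 0.3746]
orientation: [135.0, -0.1, -0.0]
ft_force: [-0.7, -0.4, -1.9]
width: 0.284
finger_force: 78.9
```

```bash
python3 - <<'E'
from workcell import r
from h import *
import pickle
w=r.capture("wrist");sc=r.capture("scene");t=r.capture("top");s=r.get_state();M=R(s["orientation"]);T=s["tcp_pos"];print(T,M[:,2],s["width"])
L=T+M[:,2]*.252; tail=L-M[:,2]*.14; B=np.array([.6505,-.0633,.125]);print("lens",L,np.linalg.norm(L-B),"pos err",np.cross(M[:,2],B-T))
for c,n in ((w,"w"),(sc,"sc"),(t,"t")): print(n,project(c,L),project(c,tail),project(c,B))
a=cv2.resize(w["img"],(400,300));b=cv2.resize(sc["img"][190:340,240:440],(400,300),interpolation=cv2.INTER_CUBIC);d=cv2.resize(t["img"][130:250,220:380],(400,300),interpolation=cv2.INTER_CUBIC)
im=np.zeros((600,800,3),np.uint8);im[:300,:400]=a;im[:300,400:]=b;im[300:,:400]=d;im[300:,400:]=cv2.resize(w["img"][0:480:1,:],(400,300))
cv2.imwrite("pics/c6.png",im[:,:,::-1]); pickle.dump((w,sc,t),open("fin.pkl","wb"))
E
```

```text
[0.65046079 0.18485445 0.3742589 ] [ 3.05816962e-04 -7.06940538e-01 -7.07272919e-01] 0.28383418162296836
lens [0.65053786 0.00670544 0.19602612] 0.0997269890776314 pos err [ 6.98294701e-04  4.84969043e-05 -4.81721785e-05]
w [320.63961281 251.87615365] [319.28669641 446.88117338] [320.04782844 207.3008695 ]
sc [305.97202214 250.26348315] [346.48514268 231.86779871] [283.20310383 260.94607598]
t [307.68702667 181.28392017] [255.66881052 170.48793263] [339.9603503  188.18632526]
```

View pics/c6.png

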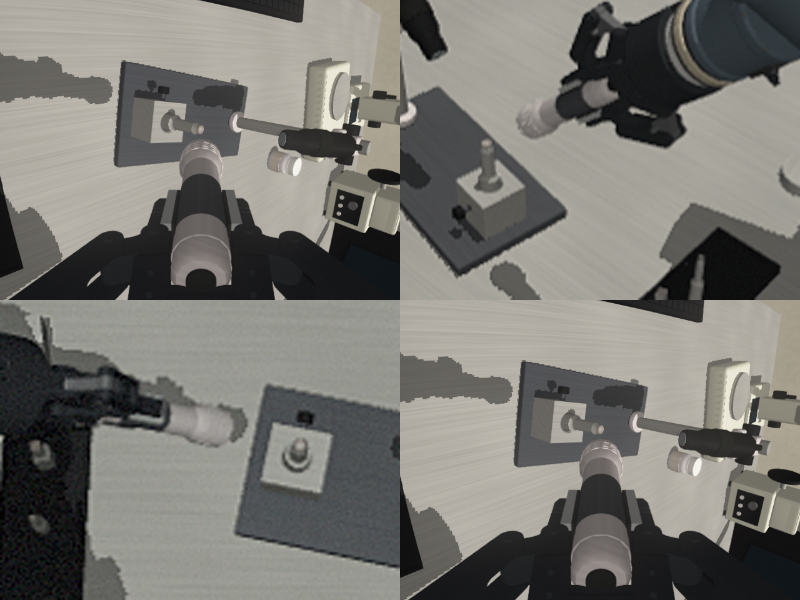

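The torch is clear of everything and its axis lines up with the broken end. In the wrist view the tail is at (322,442), the lens at (323,240) and the break at (322,205). In the scene view the lens is at (305,251) and the break at (283.5,261.5), both as predicted. Lens distance is 99.7 mm at 45°, so I'm handing in.

```bash
python3 -c "
from workcell import r
print(r.hand_in())"
```

```text
the job is handed in; nothing more can be done
None
```

The bar is fully home in the bore with its broken end up, and I let go of it; the torch is held at 45° with its lens about 10 cm from the break and pointing at it, and I handed the job in at about 23 s, though no verdict came back.

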